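Stand up and seat the carousel's locking spindle

ROBOT

A 6-joint arm with a two-finger parallel gripper is mounted at the origin on the work surface. World frame = base frame: x ahead of the robot, y to its left, z up, the work surface at z = 0. Lengths are in m, angles in rad, forces in N, time in s.
With the tool pointing down it reaches from about 0.375 to 0.975 m from the base axis. Payload 3.8 kg.
Tool frame: the origin (TCP) lies at the very end of the fingers, on their centre line; the grasp point (between the pads) lies 19 mm behind it (bot.pinch_z is the z of the grasp point in the tool frame, in m); z points along the fingers, y is the line along which they close (so a half turn about z gives the same grasp; the last joint's range is limited). The gripper opens to 88 mm and grips with 3 to 60 N. Pads are 18 mm wide; open, the fingers measure 123 mm over their backs; the gripper's body (75 mm by 187 mm) begins 45 mm behind the grasp point.
Start: joints at [-1.291, 0.264, 1.604, -0, 1.274, -0.037], TCP at [0.21, -0.641, 0.239] pointing down, gripper open.
Joint ranges: [-2.63, 2.63], [-0.94, 2.18], [0.31, 2.57], [-1.31, 4.45], [0, 2.66], [-2.55, 2.55]. Speed limits (rad/s): [2.57, 2.57, 3.14, 3.14, 3.14, 3.14].

INTERFACE

Orientations are given as a unit quaternion [x, y, z, w].
In Python, from bench import status, read_camera, ticket, bot gives the robot as it stands. The module is installed in compiled form; this text tells all that it offers.
- The arm moves only by the tool arm_command, never from a script. Its argument "commands" is a list of rows, each an object of numbers: "tx", "ty", "tz": the shift along the tool's x, y, z each as a share of 0.15 m, from -1 to 1; "wx", "wy", "wz": the turn, a rotation vector about the tool's x, y, z each as a share of 0.12 rad, from -1 to 1; "fingers": the opening, from 0 (shut) to 1 (fully open). A call has 1 to 5 rows; each row shifts and turns the commanded pose from where the row before left it, along the tool's axes as they then stand; what a row does not reach is not made up. A row lasts 1/12 s, in which the tool goes at most 41.7 mm and 7.16 degrees, less where a joint would pass 70% of its speed; a pose out of reach is approached as far as the arm can. A call with a number of a shift or a turn outside -1 to 1 is refused whole. A call with a gripper value outside its range is refused whole. The fingers move at their own pace and stop on an object; "newtons" is the grip in N (left out, the last holds). Time passes only in rows, so rows that do not move let the fingers close. It gives the time, the measured TCP pose, the force, the opening and the grip force at its end, in the units of the state.
- status.get_obs(): the state, without advancing time (a new reading comes with each control period).
- read_camera(name): name is "scene" or "top"; returns a dict with "color" (384x512x3 uint8, blue, green, red), "depth" (384x512 float32, m along the optical axis (not along the pixel's ray), 0 where there is no reading), "K" (3x3 intrinsics, pixels), "R" (3x3) and "t" (3): a world point X has camera coordinates R X + t. Camera axes: x right, y down, z forward; pixel columns grow to the right and rows downward; lengths in m; the calibration is good to about 2 mm. A picture is of the moment at which its call begins.
- ticket.job_done(): hands the job in; it is judged then, once.
The state is a dict: "time_s": time; "joint_pos": joint angles; "dq": joint speeds; "effort": joint torques, N m; "ee_pos": TCP position; "orientation": TCP orientation; "force": force on the tool from outside, world axes, zero at the start; "moment": the same for the moment, N m; "finger_gap": opening from 0.0 (shut) to 1.0 (fully open); "gripper_force": force on a finger pad.
Only numpy, scipy, OpenCV 4.12 (cv2) and the standard library are available. Lean on these libraries where they do the work, as an engineer would, in place of code of your own. Each camera call takes 0.05 s, during which the arm holds its last target. There are 200 camera calls.

TASK

The reagent carousel's locking spindle is leaning in its forked rest with its nose in the mouth of the tapered hub. Tip it up so that it stands upright in the hub's taper, then press straight down on top of its knob until the hub has sunk to its stop, keep it pressed there with about 18 N for a second to set the taper and let go; never push or squeeze it with more than 25 N. Leave the reagent bottles, the tube rack and the yellow tray as they stand.

Things in the scene. Friction and masses are not known exactly. Their poses are not given: they have to be found in the camera images.
- carousel: White round reagent carousel, a fixed disc 260 mm across, 22 mm thick, orange stripe on its edge, on a grey pedestal whose height differs each time (0 to 25 mm). Origin: centre of the disc's underside; z up; heights below are from it. In its middle a fixed grey collar, 80 mm across, top at 58 mm. Bottles stand on the disc 100 mm from the axis at 0 and +-62 degrees from its own +x, tops at 84 mm.
- fork (a point): Top of the saddle of the fixed black forked rest, 48 mm from the carousel's axis on its own -x side, 114 mm above the carousel's origin; the two tines end at 121 mm, 40 mm wide overall. At the start the spindle's shank lies here: it leans from the hub over the fork, about 44 degrees from vertical, the knob beyond the fork.
- socket (a point): Centre of the mouth of the hub's tapered socket, 77 mm above the carousel's origin, hub up; z up; sinks with the hub. The hub: aluminium, 65 mm across, with an orange band that vanishes into the collar as it sinks. Socket: cone open below, 42 mm across at the mouth, 18 mm at the bottom, 45 mm deep, sides at 15 degrees; the matching taper is slippery and centres itself once nearly upright.
- hub (a joint): How far the hub has sunk, in m: 0 up, 0.008 at its hard stop (fully home). It slides stiffly: it takes roughly 10 N pressed on the spindle to move it at all, then moves at that force to the rigid stop, where the force climbs fast. The spindle's weight alone does not move it; it stays where it is left and does not rise by itself.
- spindle_nose (a point): Bottom centre (nose) of the spindle; z along its axis to the knob. One loose piece, 120 mm long, about 0.22 kg: aluminium taper, 20 mm across at the nose to 47 mm at 50 mm up, 3 mm rim, 16 mm shank to 95 mm, blue knob 38 mm across from 95 to 120 mm. Standing in the hub, its nose is 42 mm below the mouth and the knob's flat top 155 mm above the carousel's origin (147, hub home).
- spindle_knob (a point): Centre of the spindle's blue knob (38 mm across, 25 mm high), on the spindle's axis 107.5 mm from the nose; z along the axis, away from the nose.
- reagent0: Amber reagent bottle with white cap, 34 mm across, 62 mm tall, loose on the carousel. Origin at the centre of its underside. Leave alone.
- reagent1: Amber reagent bottle with red cap, otherwise like reagent0. Leave alone.
- reagent2: Amber reagent bottle with white cap, otherwise like reagent0. Leave alone.
- tuberack: Blue rack of capped sample tubes, 70 x 160 mm, 94 mm tall, loose on the work surface. Origin at the centre of its underside. Leave alone.
- tray: Open yellow tray, 130 x 190 mm, 60 mm tall, loose on the work surface. Origin at the centre of its underside. Leave alone.

How it is judged:
On the way, in this order (a step that is already met when the one before it is completed fails the run):
1. the spindle stands upright in the socket, the hub not yet pressed down (angle between spindle_nose's own z axis and vertical below 0.1 rad and horizontal distance between spindle_nose and socket below 0.005 m and z of spindle_nose in the frame of socket below -0.03 m and value of joint hub below 0.004 m), for 0.1 s.
2. with the hub at its stop, the fingers press on the spindle with 13 to 23 N (value of joint hub above 0.0068 m and contact force between the fingers and spindle between 13 and 23 N), for 0.6 s.
At the end, for the whole second after the job is handed in: The hub has sunk to within 1.2 mm of its stop (joint over 0.0068), the spindle stands in it upright within 0.05 rad, centred within 3 mm and seated in the taper within about 3 mm of its full depth, released; bottles, rack and tray as they stood (value of joint hub above 0.0068 m and angle between spindle_nose's own z axis and vertical below 0.05 rad and horizontal distance between spindle_nose and socket below 0.003 m and z of spindle_nose in the frame of socket below -0.0385 m); the robot touches nothing.
It fails at once if the hub is pressed down by more than 4 mm while the spindle still leans by more than 0.2 rad (value of joint hub above 0.004 m and angle between spindle_nose's own z axis and vertical above 0.2 rad).
It fails at once if a bottle, the rack or the tray is moved by more than 15 mm (distance of any of reagent0, reagent1, reagent2, tuberack, tray from where it was at the start of the episode above 0.015 m).
It fails at once if a bottle is tipped by more than 0.3 rad (angle between any of reagent0, reagent1, reagent2's own z axis and vertical above 0.3 rad).
It fails at once if the robot presses on or squeezes the spindle with more than 30 N (contact force between any of the fingers, the arm and spindle above 30 N).
It also fails if it takes over 51 s, if anything falls off the work surface, if the arm or the gripper's body presses on something with over 40 N, if the wrist force passes 120 N, or if a joint passes its speed limit or range.

## Working session

There is one attempt and no reset: what is moved stays moved. The work goes in short steps, Python scripts to look and compute and a tool call to move; the robot and the scene stay as the last step left them, time stands still between calls to the robot, and variables do not carry over. Pictures are saved under pics/ and viewed, at most 10 in all, crops included, and the job is handed in when it is done.

Besides the shell and the picture viewer there is one more tool, called after ">>>" as name(argument=value, ...) on one line, values as JSON. arm_command: Moves the arm, as the interface text tells. Shift numbers are shares of 0.15 m and turn numbers shares of 0.12 rad, none past 1 either way. Its arguments: {"type":"object","properties":{"commands":{"type":"array","items":{"type":"object","properties":{"tx":{"type":"number","minimum":-1,"maximum":1},"ty":{"type":"number","minimum":-1,"maximum":1},"tz":{"type":"number","minimum":-1,"maximum":1},"wx":{"type":"number","minimum":-1,"maximum":1},"wy":{"type":"number","minimum":-1,"maximum":1},"wz":{"type":"number","minimum":-1,"maximum":1},"fingers":{"type":"number"}}}},"newtons":{"type":"number"}},"required":["commands"]}

```bash
mkdir -p pics
cat > h.py <<'E'
import numpy as np, cv2
from bench import status, read_camera, ticket, bot
def grab(n,f=None):
    c=read_camera(n)
    if f: cv2.imwrite('pics/'+f,c['color'])
    return c
def cloud(c):
    d=c['depth'];v,u=np.mgrid[:d.shape[0],:d.shape[1]]
    K=c['K'];p=np.stack([(u-K[0,2])/K[0,0]*d,(v-K[1,2])/K[1,1]*d,d],-1)
    return (p-c['t'])@c['R']
E
python3 - <<'E'
from h import *
a=grab('scene','s0.png');b=grab('top','t0.png')
for c in(a,b): print(-c['R'].T@c['t'],c['R'].tolist(),c['K'].tolist())
cv2.imwrite('pics/st0.png',cv2.resize(np.hstack([a['color'],b['color']]),(800,300)))
o=status.get_obs();print(o,bot.pinch_z)
E
```

```text
[ 1.26088815 -0.10093955  0.68488084] [[0.15394845950690658, 0.9880574892336221, -0.0065015217296156], [0.6008755620464851, -0.09884134001822505, -0.793208010826115], [-0.7843777347367598, 0.11820654581177784, -0.6089160712088959]] [[347.6984766022506, 0.0, 257.9517955912468], [0.0, 347.6984766022506, 192.41289829866145], [0.0, 0.0, 1.0]]
[ 0.45788761 -0.00723012  1.14676572] [[-0.02052101048308444, -0.9996334790376771, -0.017657738127615348], [-0.9959191416791106, 0.021990905302321145, -0.08752978533692742], [0.08788601348279139, 0.01578947975756798, -0.9960053920351475]] [[399.71756589197406, 0.0, 258.5940443008312], [0.0, 399.71756589197406, 190.58072281245668], [0.0, 0.0, 1.0]]
{'time_s': 0.1, 'joint_pos': array([-1.29091213e+00,  2.64705078e-01,  1.60522130e+00, -3.13387378e-05,
        1.27369906e+00, -3.68962556e-02]), 'dq': array([-0.00031678, -0.00117145, -0.00427431,  0.00043207,  0.000579  ,
        0.00065266]), 'effort': array([ 4.96033826e-04, -5.03616464e+01, -3.58070505e+01,  7.31185614e-02,
        2.33703246e-02, -5.62724813e-05]), 'ee_pos': array([ 0.21008357, -0.6408054 ,  0.23750285]), 'orientation': array([ 9.87481234e-01,  1.57733254e-01, -1.38049789e-04, -1.00708484e-03]), 'force': array([ 0.271062  , -0.97114609, -0.19838321]), 'moment': array([ 0.02769401,  0.030767  , -0.00414987]), 'gripper_force': 0.0, 'finger_gap': 1.000364672693296} -0.0187
```

View pics/s0.png

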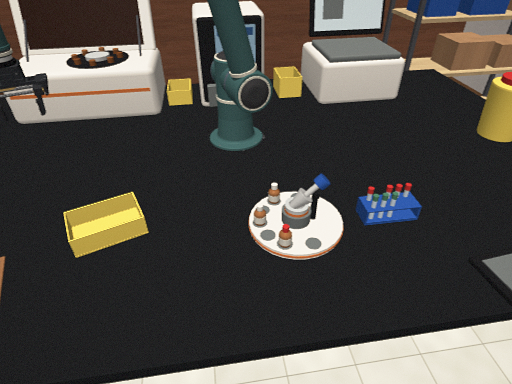

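View pics/t0.png

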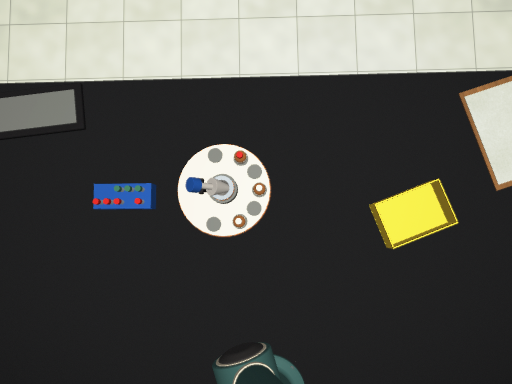

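Scene: carousel near top pixel (222,190). The bottles are to its right at (240,157), (259,189) and (239,221), so its own +x points to about world -y. The blue knob is at (194,185), the fork is left of the hub, the rack is at (124,196) and the tray at (414,214). Now I'll measure them.

Run:
```python
from h import *
b=grab('top');a=grab('scene')
for n,c in(('top',b),('scene',a)):
    P=cloud(c);h=cv2.cvtColor(c['color'],cv2.COLOR_BGR2HSV)
    near=(np.abs(P[...,0]-.47)<.2)&(np.abs(P[...,1]-.08)<.2)&(c['depth']>0)
    # white disc
    m=near&(h[...,1]<40)&(h[...,2]>150)&(P[...,2]<.06)
    z=np.median(P[m][:,2]); print(n,'disc top z',z, m.sum())
    if n=='top':
        mm=m.astype(np.uint8)
        k=max(cv2.findContours(mm,0,1)[0],key=cv2.contourArea)
        hull=cv2.convexHull(k)[:,0].astype(float)
        K=c['K'];r=np.c_[(hull-[K[0,2],K[1,2]])/K[0,0],np.ones(len(hull))]@c['R'];o=-c['R'].T@c['t']
        q=o+r*((z-o[2])/r[:,2])[:,None]
        A=np.c_[2*q[:,:2],np.ones(len(q))];s=np.linalg.lstsq(A,(q[:,:2]**2).sum(1),rcond=None)[0]
        print('centre',s[:2],'r',np.sqrt(s[2]+s[0]**2+s[1]**2))
    m=near&(h[...,0]>100)&(h[...,0]<130)&(h[...,1]>120)&(P[...,2]>.08)
    p=P[m];print('knob n',m.sum(),p.mean(0),p.min(0),p.max(0),np.argwhere(m).mean(0)[::-1])
    # red cap / white caps
    m=near&((h[...,0]<8)|(h[...,0]>172))&(h[...,1]>150)&(h[...,2]>120)&(P[...,2]>.085);p=P[m]
    print('red',m.sum(),np.median(p,0))
    m=near&(h[...,1]<40)&(h[...,2]>150)&(P[...,2]>.075)
    nl,l,st,ce=cv2.connectedComponentsWithStats(m.astype(np.uint8))
    for i in range(1,nl):
        if st[i,4]>8: print('white',ce[i],st[i,4],np.median(P[l==i],0))
    m=near&(h[...,2]<60)&(P[...,2]>.09)
    print('fork',m.sum(),P[m].mean(0) if m.any() else 0,P[m].max(0) if m.any() else 0)
    s=c['color'][130:260,160:360] if n=='top' else c['color'][160:270,230:360]
    cv2.imwrite(f'pics/{n}c.png',cv2.resize(s,None,fx=4,fy=4,interpolation=cv2.INTER_CUBIC))
    rk=(h[...,0]>100)&(h[...,0]<130)&(h[...,1]>120)&(P[...,1]>.2)&(P[...,1]<.5)&(P[...,2]<.12)&(P[...,2]>.02);print('rack',P[rk].min(0),P[rk].max(0))
```

```text
top disc top z 0.0363586998035936 4327
centre [0.56079662 0.10911867] r 0.12734246275141814
knob n 196 [0.5625251  0.16779381 0.16950017] [0.54665652 0.15007392 0.12852553] [0.57944408 0.18931849 0.18122119] [193.74489796 184.56632653]
red 37 [0.64861186 0.05955979 0.09745292]
white [218.67510549 186.73206751] 474 [0.56190252 0.11284809 0.11003359]
white [258.58064516 187.5483871 ] 31 [0.55772342 0.00827717 0.09850364]
white [238.27586207 220.5862069 ] 29 [0.47178642 0.06470686 0.09831049]
fork 26 [0.55783401 0.15390292 0.12804384] [0.57989893 0.15821125 0.13766322]
rack [0.51329582 0.30644205 0.02035198] [0.58481046 0.4701628  0.09522982]
scene disc top z -0.7422291316829955 5184
knob n 163 [0.57345535 0.16587267 0.16682854] [0.54942354 0.14825364 0.14432415] [0.58415591 0.18780302 0.18159394] [321.18404908 181.23312883]
red 45 [0.65453326 0.05819717 0.09743557]
white [273.82857143 185.74285714] 35 [0.47930815 0.06313936 0.09703815]
white [299.36302895 200.24053452] 449 [0.57187909 0.11076888 0.10823097]
white [258.95238095 206.47619048] 42 [0.56521487 0.00637059 0.09720763]
fork 73 [0.57525419 0.15354031 0.11667813] [0.58540281 0.1622403  0.1484649 ]
rack [0.51295571 0.30446132 0.02004851] [0.58718438 0.46652555 0.09409006]
```

View pics/scenec.png

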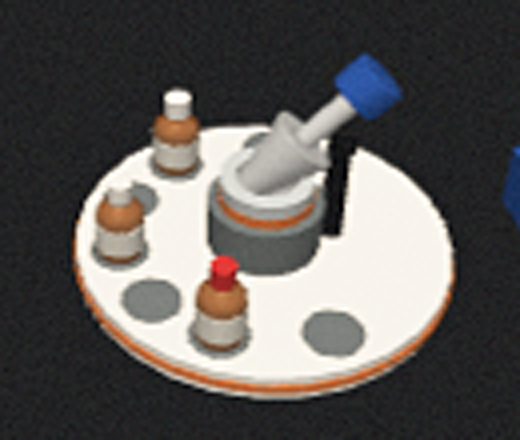

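Carousel axis is at about (0.561, 0.109), with its origin at z≈0.0145 and the spindle leaning along +y. The knob centre is at about (0.5625, 0.168, 0.161).

Plan: grip the knob lightly across world x, swing it up so it pivots between the pads, release, then press with closed fingers. I'll turn the tool first.

>>> arm_command(commands=[{"wz": -1,"tz": -0.1,"fingers": 1},{"wz": -1},{"wz": -1},{"wz": -1},{"wz": -1}], newtons=4)

```text
invalid input at $.commands[0]: expected keys tx, ty, tz, wx, wy, wz, fingers
```

>>> arm_command(commands=[{"wz": -1},{"wz": -1},{"wz": -1},{"wz": -1},{"wz": -1}])

```text
invalid input at $.commands[0]: expected keys tx, ty, tz, wx, wy, wz, fingers
```

>>> arm_command(commands=[{"wz": -0.45},{"tx": 0.24,"ty": 0.11},{"tx": 0.24,"ty": 0.11},{"tx": 0.24,"ty": 0.11},{"tx": 0.24,"ty": 0.11}])

```text
invalid input at $.commands[0]: expected keys tx, ty, tz, wx, wy, wz, fingers
```

All keys are required in every row.

>>> arm_command(commands=[{"tx": 0,"ty": 0,"tz": -0.1,"wx": 0,"wy": 0,"wz": -1,"fingers": 1},{"tx": 0,"ty": 0,"tz": 0,"wx": 0,"wy": 0,"wz": -1,"fingers": 1},{"tx": 0,"ty": 0,"tz": 0,"wx": 0,"wy": 0,"wz": -1,"fingers": 1},{"tx": 0,"ty": 0,"tz": 0,"wx": 0,"wy": 0,"wz": -1,"fingers": 1},{"tx": 0,"ty": 0,"tz": 0,"wx": 0,"wy": 0,"wz": -1,"fingers": 1}], newtons=4)

```text
time_s: 0.62
ee_pos: [0.2102, -0.6413, 0.2535]
orientation: [0.895, 0.445, 0.0, -0.0]
force: [-0.4, -0.0, -0.4]
finger_gap: 1.003
gripper_force: 0.0
```

>>> arm_command(commands=[{"tx": 0,"ty": 0,"tz": 0,"wx": 0,"wy": 0,"wz": -1,"fingers": 1},{"tx": 0,"ty": 0,"tz": 0,"wx": 0,"wy": 0,"wz": -1,"fingers": 1},{"tx": 0,"ty": 0,"tz": 0,"wx": 0,"wy": 0,"wz": -1,"fingers": 1},{"tx": 0,"ty": 0,"tz": 0,"wx": 0,"wy": 0,"wz": -1,"fingers": 1},{"tx": 0,"ty": 0,"tz": 0,"wx": 0,"wy": 0,"wz": -1,"fingers": 1}])

```text
time_s: 1.03
ee_pos: [0.2102, -0.6412, 0.2533]
orientation: [0.724, 0.69, 0.0, -0.0]
force: [0.3, -0.1, -0.3]
finger_gap: 0.997
gripper_force: 0.0
```

>>> arm_command(commands=[{"tx": 0,"ty": 0,"tz": 0,"wx": 0,"wy": 0,"wz": -0.45,"fingers": 1},{"tx": 0.24,"ty": 0.11,"tz": 0,"wx": 0,"wy": 0,"wz": 0,"fingers": 1},{"tx": 0.24,"ty": 0.11,"tz": 0,"wx": 0,"wy": 0,"wz": 0,"fingers": 1},{"tx": 0.24,"ty": 0.11,"tz": 0,"wx": 0,"wy": 0,"wz": 0,"fingers": 1},{"tx": 0.24,"ty": 0.11,"tz": 0,"wx": 0,"wy": 0,"wz": 0,"fingers": 1}])

```text
time_s: 1.45
ee_pos: [0.2764, -0.4958, 0.2531]
orientation: [0.707, 0.707, 0.0, -0.0]
force: [1.2, 0.2, 0.6]
finger_gap: 1.001
gripper_force: 0.0
```

>>> arm_command(commands=[{"tx": 0.25,"ty": 0.11,"tz": 0,"wx": 0,"wy": 0,"wz": 0,"fingers": 1},{"tx": 0.25,"ty": 0.11,"tz": 0,"wx": 0,"wy": 0,"wz": 0,"fingers": 1},{"tx": 0.25,"ty": 0.11,"tz": 0,"wx": 0,"wy": 0,"wz": 0,"fingers": 1},{"tx": 0.25,"ty": 0.11,"tz": 0,"wx": 0,"wy": 0,"wz": 0,"fingers": 1},{"tx": 0.25,"ty": 0.11,"tz": 0,"wx": 0,"wy": 0,"wz": 0,"fingers": 1}])

```text
time_s: 1.87
ee_pos: [0.359, -0.308, 0.2537]
orientation: [0.707, 0.707, 0.0, 0.0]
force: [1.3, -0.2, 1.1]
finger_gap: 0.997
gripper_force: 0.0
```

>>> arm_command(commands=[{"tx": 0.25,"ty": 0.11,"tz": 0,"wx": 0,"wy": 0,"wz": 0,"fingers": 1},{"tx": 0.25,"ty": 0.11,"tz": 0,"wx": 0,"wy": 0,"wz": 0,"fingers": 1},{"tx": 0.25,"ty": 0.11,"tz": 0,"wx": 0,"wy": 0,"wz": 0,"fingers": 1},{"tx": 0.25,"ty": 0.11,"tz": 0,"wx": 0,"wy": 0,"wz": 0,"fingers": 1},{"tx": 0.25,"ty": 0.11,"tz": 0,"wx": 0,"wy": 0,"wz": 0,"fingers": 1}])

```text
time_s: 2.28
ee_pos: [0.4415, -0.1204, 0.2539]
orientation: [0.707, 0.707, 0.0, 0.0]
force: [1.3, -0.1, 0.1]
finger_gap: 1.0
gripper_force: 0.0
```

>>> arm_command(commands=[{"tx": 0.25,"ty": 0.11,"tz": 0,"wx": 0,"wy": 0,"wz": 0,"fingers": 1},{"tx": 0.25,"ty": 0.11,"tz": 0,"wx": 0,"wy": 0,"wz": 0,"fingers": 1},{"tx": 0.25,"ty": 0.11,"tz": 0,"wx": 0,"wy": 0,"wz": 0,"fingers": 1},{"tx": 0.25,"ty": 0.11,"tz": 0,"wx": 0,"wy": 0,"wz": 0,"fingers": 1},{"tx": 0.25,"ty": 0.11,"tz": 0,"wx": 0,"wy": 0,"wz": 0,"fingers": 1}])

```text
time_s: 2.7
ee_pos: [0.524, 0.0672, 0.2538]
orientation: [0.707, 0.707, 0.0, 0.0]
force: [0.6, -1.3, -0.3]
finger_gap: 1.0
gripper_force: 0.0
```

>>> arm_command(commands=[{"tx": 0.24,"ty": 0.09,"tz": 0,"wx": 0,"wy": 0,"wz": 0,"fingers": 1},{"tx": 0.24,"ty": 0.09,"tz": 0,"wx": 0,"wy": 0,"wz": 0,"fingers": 1},{"tx": 0.19,"ty": 0.077,"tz": 0,"wx": 0,"wy": 0,"wz": 0,"fingers": 1},{"tx": 0,"ty": 0,"tz": 0.2,"wx": 0,"wy": 0,"wz": 0,"fingers": 1},{"tx": 0,"ty": 0,"tz": 0.2,"wx": 0,"wy": 0,"wz": 0,"fingers": 1}])

```text
time_s: 3.12
ee_pos: [0.5647, 0.1683, 0.1953]
orientation: [0.706, 0.708, 0.003, 0.001]
force: [-0.4, -0.8, -1.7]
finger_gap: 1.002
gripper_force: 0.0
```

Run:
```python
from h import *
a=grab('scene');b=grab('top')
cv2.imwrite('pics/c1.png',np.hstack([cv2.resize(a['color'][140:260,240:360],(390,390)),cv2.resize(b['color'][130:250,150:270],(390,390))]))
print(status.get_obs()['ee_pos'])
```

```text
[0.55829539 0.16531374 0.18782363]
```

View pics/c1.png

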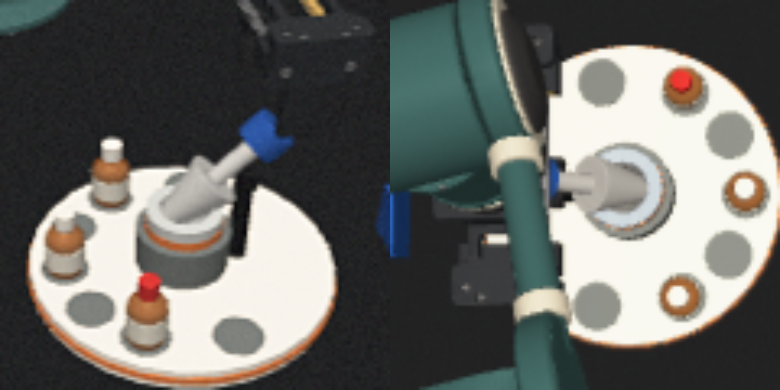

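The view shows the spindle unmoved at left (265,135), with the dark near finger in front of the knob. The pose reading is still settling, so I'll hold two rows.

>>> arm_command(commands=[{"tx": 0,"ty": 0,"tz": 0,"wx": 0,"wy": 0,"wz": 0,"fingers": 1},{"tx": 0,"ty": 0,"tz": 0,"wx": 0,"wy": 0,"wz": 0,"fingers": 1}])

```text
time_s: 3.38
ee_pos: [0.563, 0.1654, 0.1951]
orientation: [0.707, 0.707, 0.001, 0.0]
force: [0.2, 0.0, -0.4]
finger_gap: 1.002
gripper_force: 0.0
```

>>> arm_command(commands=[{"tx": 0.01,"ty": 0,"tz": 0.12,"wx": 0,"wy": 0,"wz": 0,"fingers": 1},{"tx": 0,"ty": 0,"tz": 0.12,"wx": 0,"wy": 0,"wz": 0,"fingers": 1},{"tx": 0,"ty": 0,"tz": 0.09,"wx": 0,"wy": 0,"wz": 0,"fingers": 1},{"tx": 0,"ty": 0,"tz": 0,"wx": 0,"wy": 0,"wz": 0,"fingers": 1},{"tx": 0,"ty": 0,"tz": 0,"wx": 0,"wy": 0,"wz": 0,"fingers": 1}])

```text
time_s: 3.8
ee_pos: [0.5624, 0.1667, 0.1447]
orientation: [0.707, 0.707, 0.0, -0.0]
force: [0.4, -0.2, 1.2]
finger_gap: 1.002
gripper_force: 0.0
```

Run:
```python
from h import *
a=grab('scene');o=status.get_obs();print(o['ee_pos'],o['orientation'],o['force'])
c=a
P=cloud(c);h=cv2.cvtColor(c['color'],cv2.COLOR_BGR2HSV)
m=(abs(P[...,1]-.17)<.05)&(abs(P[...,0]-.56)<.1)&(h[...,0]>100)&(h[...,0]<130)&(h[...,1]>120)&(P[...,2]>.1)
print(m.sum(),P[m].mean(0),P[m].min(0),P[m].max(0))
```

```text
[0.56304494 0.16697288 0.14546809] [7.07274413e-01 7.06938711e-01 6.48452396e-04 3.78858437e-04] [ 0.12618399 -0.73333103  0.92605569]
46 [0.59277162 0.15075085 0.18523849] [0.55739511 0.13030131 0.14836621] [0.6484377  0.175308   0.30408506]
```

Close on the knob with 4 N.

>>> arm_command(commands=[{"tx": 0,"ty": 0,"tz": 0,"wx": 0,"wy": 0,"wz": 0,"fingers": 0.6},{"tx": 0,"ty": 0,"tz": 0,"wx": 0,"wy": 0,"wz": 0,"fingers": 0.5},{"tx": 0,"ty": 0,"tz": 0,"wx": 0,"wy": 0,"wz": 0,"fingers": 0.46},{"tx": 0,"ty": 0,"tz": 0,"wx": 0,"wy": 0,"wz": 0,"fingers": 0.4},{"tx": 0,"ty": 0,"tz": 0,"wx": 0,"wy": 0,"wz": 0,"fingers": 0.4}], newtons=4)

```text
time_s: 4.27
ee_pos: [0.5625, 0.1672, 0.1446]
orientation: [0.707, 0.707, 0.0, 0.0]
force: [1.3, 0.3, -0.1]
finger_gap: 0.647
gripper_force: 0.0
```

>>> arm_command(commands=[{"tx": 0,"ty": 0,"tz": 0,"wx": 0,"wy": 0,"wz": 0,"fingers": 0.4},{"tx": 0,"ty": 0,"tz": 0,"wx": 0,"wy": 0,"wz": 0,"fingers": 0.4}])

```text
time_s: 4.43
ee_pos: [0.5623, 0.1671, 0.1442]
orientation: [0.707, 0.707, -0.0, -0.0]
force: [0.1, 0.6, 0.2]
finger_gap: 0.498
gripper_force: 0.0
```

>>> arm_command(commands=[{"tx": 0,"ty": 0,"tz": 0,"wx": 0,"wy": 0,"wz": 0,"fingers": 0.38},{"tx": 0,"ty": 0,"tz": 0,"wx": 0,"wy": 0,"wz": 0,"fingers": 0.38},{"tx": 0,"ty": 0,"tz": 0,"wx": 0,"wy": 0,"wz": 0,"fingers": 0.38}])

```text
time_s: 4.68
ee_pos: [0.5624, 0.1671, 0.1442]
orientation: [0.707, 0.707, 0.0, -0.0]
force: [-0.3, -0.4, -0.3]
finger_gap: 0.427
gripper_force: 4.0
```

Gripped. Now I swing along the computed arc: up and toward -y first, then level, then down.

>>> arm_command(commands=[{"tx": -0.023,"ty": 0,"tz": -0.017,"wx": 0,"wy": 0,"wz": 0,"fingers": 0.38},{"tx": -0.023,"ty": 0,"tz": -0.016,"wx": 0,"wy": 0,"wz": 0,"fingers": 0.38},{"tx": -0.023,"ty": 0,"tz": -0.015,"wx": 0,"wy": 0,"wz": 0,"fingers": 0.38},{"tx": -0.023,"ty": 0,"tz": -0.014,"wx": 0,"wy": 0,"wz": 0,"fingers": 0.38}])

```text
time_s: 5.02
ee_pos: [0.5621, 0.1527, 0.1535]
orientation: [0.707, 0.707, -0.0, -0.0]
force: [0.6, 0.1, -2.4]
finger_gap: 0.431
gripper_force: 4.0
```

>>> arm_command(commands=[{"tx": -0.029,"ty": 0,"tz": -0.004,"wx": 0,"wy": 0,"wz": 0,"fingers": 0.38},{"tx": -0.029,"ty": 0,"tz": -0.003,"wx": 0,"wy": 0,"wz": 0,"fingers": 0.38},{"tx": -0.029,"ty": 0,"tz": -0.002,"wx": 0,"wy": 0,"wz": 0,"fingers": 0.38},{"tx": -0.029,"ty": 0,"tz": 0,"wx": 0,"wy": 0,"wz": 0,"fingers": 0.38},{"tx": -0.029,"ty": 0,"tz": 0,"wx": 0,"wy": 0,"wz": 0,"fingers": 0.38}])

```text
time_s: 5.43
ee_pos: [0.5624, 0.131, 0.1549]
orientation: [0.707, 0.707, 0.0, 0.0]
force: [0.3, -1.0, -0.6]
finger_gap: 0.43
gripper_force: 4.0
```

Run:
```python
from h import *
a=grab('scene');b=grab('top')
cv2.imwrite('pics/c2.png',np.hstack([cv2.resize(a['color'][140:260,240:360],(390,390)),cv2.resize(b['color'][130:250,150:270],(390,390))]))
o=status.get_obs();print(o['ee_pos'],o['force'],o['gripper_force'],o['finger_gap'])
```

```text
[0.56223883 0.13077126 0.15473689] [ 1.04713455 -0.12765254 -1.63829672] 4.000129282940179 0.4290778386686067
```

View pics/c2.png

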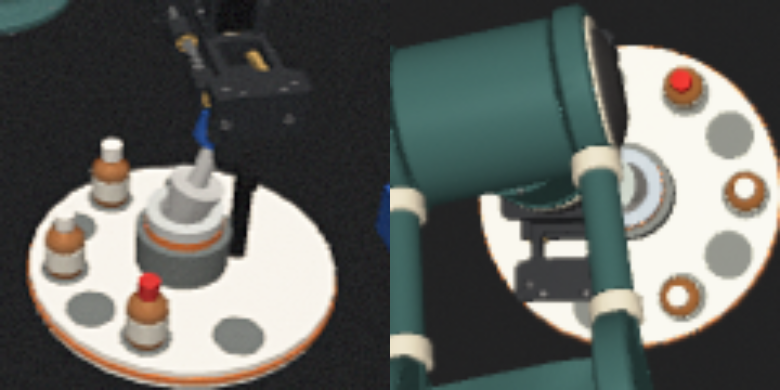

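The scene view shows the spindle partly up, knob at left (203,130), shank tilted about 15-20°, nose in the hub. I'll continue to upright.

>>> arm_command(commands=[{"tx": -0.025,"ty": 0,"tz": 0.007,"wx": 0,"wy": 0,"wz": 0,"fingers": 0.38},{"tx": -0.025,"ty": 0,"tz": 0.008,"wx": 0,"wy": 0,"wz": 0,"fingers": 0.38},{"tx": -0.025,"ty": 0,"tz": 0.01,"wx": 0,"wy": 0,"wz": 0,"fingers": 0.38},{"tx": -0.025,"ty": -0.003,"tz": 0.014,"wx": 0,"wy": 0,"wz": 0,"fingers": 0.38},{"tx": -0.025,"ty": -0.003,"tz": 0.018,"wx": 0,"wy": 0,"wz": 0,"fingers": 0.38}])

```text
time_s: 5.95
ee_pos: [0.5617, 0.1124, 0.1464]
orientation: [0.707, 0.707, 0.0, 0.0]
force: [0.1, -0.2, 0.6]
finger_gap: 0.432
gripper_force: 4.0
```

>>> arm_command(commands=[{"tx": -0.02,"ty": 0,"tz": 0.015,"wx": 0,"wy": 0,"wz": 0,"fingers": 0.38},{"tx": 0,"ty": 0,"tz": 0,"wx": 0,"wy": 0,"wz": 0,"fingers": 0.38},{"tx": 0,"ty": 0,"tz": 0,"wx": 0,"wy": 0,"wz": 0,"fingers": 0.38}])

```text
time_s: 6.2
ee_pos: [0.5616, 0.1094, 0.1438]
orientation: [0.707, 0.707, -0.0, 0.0]
force: [1.4, -1.5, -0.6]
finger_gap: 0.431
gripper_force: 4.0
```

Run:
```python
from h import *
a=grab('scene')
cv2.imwrite('pics/c3.png',cv2.resize(a['color'][150:250,250:350],(500,500)))
o=status.get_obs();print(o['ee_pos'],o['force'],o['moment'],o['gripper_force'],o['finger_gap'])
```

```text
[0.56157973 0.10947677 0.14391979] [ 1.51340109 -1.4623251  -0.88399438] [-0.34175612 -0.39366248 -0.00265468] 4.003781762730796 0.4321007112039308
```

View pics/c3.png

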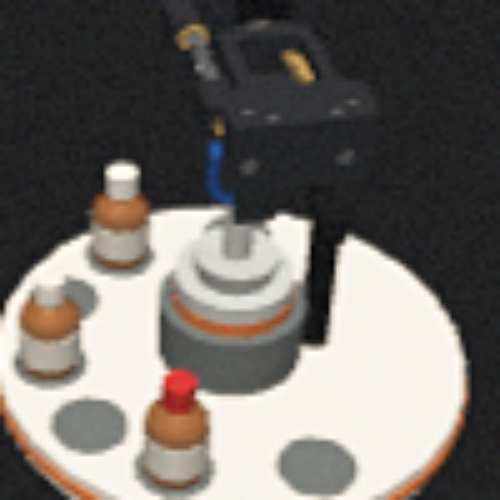

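The shank at (237,235) now looks upright, the taper is down in the hub and the orange band is still visible. Releasing.

>>> arm_command(commands=[{"tx": 0,"ty": 0,"tz": 0,"wx": 0,"wy": 0,"wz": 0,"fingers": 0.5},{"tx": 0,"ty": 0,"tz": 0,"wx": 0,"wy": 0,"wz": 0,"fingers": 0.6},{"tx": 0,"ty": 0,"tz": 0,"wx": 0,"wy": 0,"wz": 0,"fingers": 0.7},{"tx": 0,"ty": 0,"tz": 0,"wx": 0,"wy": 0,"wz": 0,"fingers": 0.8},{"tx": 0,"ty": 0,"tz": 0,"wx": 0,"wy": 0,"wz": 0,"fingers": 0.9}])

```text
time_s: 6.67
ee_pos: [0.5613, 0.11, 0.1441]
orientation: [0.707, 0.707, -0.0, -0.0]
force: [1.0, 0.7, -0.4]
finger_gap: 0.776
gripper_force: 0.0
```

>>> arm_command(commands=[{"tx": 0,"ty": 0,"tz": -0.12,"wx": 0,"wy": 0,"wz": 0,"fingers": 0.9},{"tx": 0,"ty": 0,"tz": -0.14,"wx": 0,"wy": 0,"wz": 0,"fingers": 0.9},{"tx": 0,"ty": 0,"tz": -0.1,"wx": 0,"wy": 0,"wz": 0,"fingers": 0},{"tx": 0,"ty": 0,"tz": 0,"wx": 0,"wy": 0,"wz": 0,"fingers": 0},{"tx": 0,"ty": 0,"tz": 0,"wx": 0,"wy": 0,"wz": 0,"fingers": 0}], newtons=10)

```text
time_s: 7.08
ee_pos: [0.5621, 0.11, 0.199]
orientation: [0.707, 0.707, 0.001, 0.001]
force: [-1.0, -0.5, -0.7]
finger_gap: 0.697
gripper_force: 0.0
```

```bash
cat > chk.py <<'E'
from h import *
import sys
a=grab('scene');o=status.get_obs();print(o['time_s'],o['ee_pos'],o['force'],o['finger_gap'])
for c in(a,grab('top')):
    P=cloud(c);h=cv2.cvtColor(c['color'],cv2.COLOR_BGR2HSV)
    m=(abs(P[...,1]-.11)<.06)&(abs(P[...,0]-.56)<.06)&(h[...,0]>100)&(h[...,0]<130)&(h[...,1]>120)&(P[...,2]>.12)&(P[...,2]<.2)
    if m.any(): p=P[m];print(m.sum(),p.mean(0).round(4),p.min(0).round(4),p.max(0).round(4),'top z',np.percentile(p[:,2],[80,90,95]).round(4))
cv2.imwrite('pics/'+sys.argv[1],cv2.resize(a['color'][150:250,250:350],(500,500)))
E
python3 chk.py c4.png
```

```text
7.1333 [0.56123543 0.10985224 0.1976988 ] [-0.20193625  0.63326846 -0.50301122] 0.6518734736891846
184 [0.5718 0.1045 0.1642] [0.5456 0.0889 0.1465] [0.584  0.1253 0.1727] top z [0.1708 0.1711 0.1718]
```

View pics/c4.png

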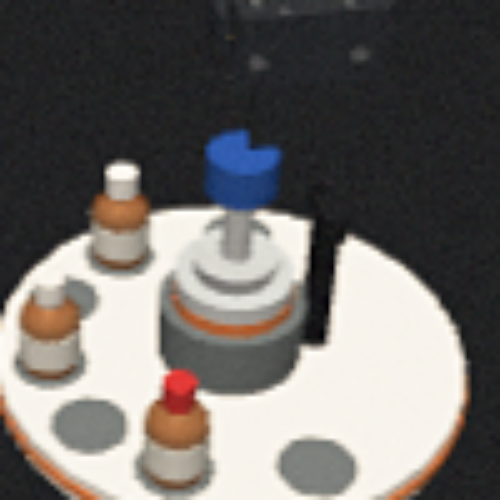

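It stands upright with the knob top at z≈0.170 (expected about 0.1695) and the band still visible. Next: finish closing, descend to just above the knob, then press in small steps.

>>> arm_command(commands=[{"tx": -0.006,"ty": 0,"tz": 0,"wx": 0,"wy": 0,"wz": 0,"fingers": 0},{"tx": 0,"ty": 0,"tz": 0,"wx": 0,"wy": 0,"wz": 0,"fingers": 0},{"tx": 0,"ty": 0,"tz": 0,"wx": 0,"wy": 0,"wz": 0,"fingers": 0},{"tx": 0,"ty": 0,"tz": 0,"wx": 0,"wy": 0,"wz": 0,"fingers": 0},{"tx": 0,"ty": 0,"tz": 0,"wx": 0,"wy": 0,"wz": 0,"fingers": 0}])

```text
time_s: 7.6
ee_pos: [0.5612, 0.1088, 0.1976]
orientation: [0.707, 0.707, -0.0, -0.0]
force: [-0.3, -0.4, -0.4]
finger_gap: 0.228
gripper_force: 0.0
```

>>> arm_command(commands=[{"tx": 0,"ty": 0,"tz": 0,"wx": 0,"wy": 0,"wz": 0,"fingers": 0},{"tx": 0,"ty": 0,"tz": 0.08,"wx": 0,"wy": 0,"wz": 0,"fingers": 0},{"tx": 0,"ty": 0,"tz": 0.06,"wx": 0,"wy": 0,"wz": 0,"fingers": 0},{"tx": 0,"ty": 0,"tz": 0,"wx": 0,"wy": 0,"wz": 0,"fingers": 0},{"tx": 0,"ty": 0,"tz": 0,"wx": 0,"wy": 0,"wz": 0,"fingers": 0}])

```text
time_s: 8.02
ee_pos: [0.5603, 0.1087, 0.1753]
orientation: [0.707, 0.707, -0.001, -0.001]
force: [-0.3, 0.2, 0.2]
finger_gap: 0.008
gripper_force: 0.0
```

>>> arm_command(commands=[{"tx": 0,"ty": 0,"tz": 0.007,"wx": 0,"wy": 0,"wz": 0,"fingers": 0},{"tx": 0,"ty": 0,"tz": 0,"wx": 0,"wy": 0,"wz": 0,"fingers": 0},{"tx": 0,"ty": 0,"tz": 0.007,"wx": 0,"wy": 0,"wz": 0,"fingers": 0},{"tx": 0,"ty": 0,"tz": 0,"wx": 0,"wy": 0,"wz": 0,"fingers": 0}])

```text
time_s: 8.35
ee_pos: [0.5616, 0.1089, 0.1752]
orientation: [0.707, 0.707, 0.0, 0.0]
force: [0.2, -0.3, 0.1]
finger_gap: 0.002
gripper_force: 0.0
```

>>> arm_command(commands=[{"tx": 0,"ty": 0,"tz": 0.01,"wx": 0,"wy": 0,"wz": 0,"fingers": 0},{"tx": 0,"ty": 0,"tz": 0.01,"wx": 0,"wy": 0,"wz": 0,"fingers": 0},{"tx": 0,"ty": 0,"tz": 0,"wx": 0,"wy": 0,"wz": 0,"fingers": 0}])

```text
time_s: 8.6
ee_pos: [0.5612, 0.1088, 0.1717]
orientation: [0.707, 0.707, -0.0, -0.0]
force: [-0.2, 0.1, 0.6]
finger_gap: 0.004
gripper_force: 0.0
```

>>> arm_command(commands=[{"tx": 0,"ty": 0,"tz": 0.005,"wx": 0,"wy": 0,"wz": 0,"fingers": 0},{"tx": 0,"ty": 0,"tz": 0.005,"wx": 0,"wy": 0,"wz": 0,"fingers": 0},{"tx": 0,"ty": 0,"tz": 0,"wx": 0,"wy": 0,"wz": 0,"fingers": 0}])

```text
time_s: 8.85
ee_pos: [0.5613, 0.1089, 0.1703]
orientation: [0.707, 0.707, -0.0, -0.0]
force: [-1.3, 1.1, -0.7]
finger_gap: 0.006
gripper_force: 0.0
```

>>> arm_command(commands=[{"tx": 0,"ty": 0,"tz": 0.005,"wx": 0,"wy": 0,"wz": 0,"fingers": 0},{"tx": 0,"ty": 0,"tz": 0.005,"wx": 0,"wy": 0,"wz": 0,"fingers": 0},{"tx": 0,"ty": 0,"tz": 0,"wx": 0,"wy": 0,"wz": 0,"fingers": 0}])

```text
time_s: 9.1
ee_pos: [0.5617, 0.1089, 0.1695]
orientation: [0.707, 0.707, 0.0, 0.0]
force: [-1.3, 0.5, 2.2]
finger_gap: 0.003
gripper_force: 1.4
```

Contact is starting at z≈0.1695.

>>> arm_command(commands=[{"tx": 0,"ty": 0,"tz": 0.004,"wx": 0,"wy": 0,"wz": 0,"fingers": 0},{"tx": 0,"ty": 0,"tz": 0,"wx": 0,"wy": 0,"wz": 0,"fingers": 0}])

```text
time_s: 9.27
ee_pos: [0.5618, 0.109, 0.1694]
orientation: [0.707, 0.707, 0.0, 0.0]
force: [-1.3, 0.3, 5.2]
finger_gap: 0.005
gripper_force: 2.8
```

>>> arm_command(commands=[{"tx": 0,"ty": 0,"tz": 0.004,"wx": 0,"wy": 0,"wz": 0,"fingers": 0},{"tx": 0,"ty": 0,"tz": 0,"wx": 0,"wy": 0,"wz": 0,"fingers": 0}])

```text
time_s: 9.43
ee_pos: [0.562, 0.109, 0.1693]
orientation: [0.707, 0.707, 0.001, 0.0]
force: [-2.4, -0.5, 7.8]
finger_gap: 0.004
gripper_force: 3.8
```

>>> arm_command(commands=[{"tx": 0,"ty": 0,"tz": 0.004,"wx": 0,"wy": 0,"wz": 0,"fingers": 0},{"tx": 0,"ty": 0,"tz": 0,"wx": 0,"wy": 0,"wz": 0,"fingers": 0}])

```text
time_s: 9.6
ee_pos: [0.562, 0.109, 0.1689]
orientation: [0.707, 0.707, 0.001, 0.0]
force: [-2.3, -0.4, 9.1]
finger_gap: 0.005
gripper_force: 4.2
```

The response is soft, at about 4.5 N/mm. The hub should move now.

>>> arm_command(commands=[{"tx": 0,"ty": 0,"tz": 0.006,"wx": 0,"wy": 0,"wz": 0,"fingers": 0},{"tx": 0,"ty": 0,"tz": 0.006,"wx": 0,"wy": 0,"wz": 0,"fingers": 0},{"tx": 0,"ty": 0,"tz": 0,"wx": 0,"wy": 0,"wz": 0,"fingers": 0}])

```text
time_s: 9.85
ee_pos: [0.562, 0.109, 0.1672]
orientation: [0.707, 0.707, 0.001, 0.0]
force: [-3.1, -0.6, 8.0]
finger_gap: 0.005
gripper_force: 4.2
```

>>> arm_command(commands=[{"tx": 0,"ty": 0,"tz": 0.006,"wx": 0,"wy": 0,"wz": 0,"fingers": 0},{"tx": 0,"ty": 0,"tz": 0.006,"wx": 0,"wy": 0,"wz": 0,"fingers": 0},{"tx": 0,"ty": 0,"tz": 0,"wx": 0,"wy": 0,"wz": 0,"fingers": 0}])

```text
time_s: 10.1
ee_pos: [0.562, 0.109, 0.1654]
orientation: [0.707, 0.707, 0.001, 0.001]
force: [-2.9, -0.8, 7.7]
finger_gap: 0.007
gripper_force: 4.3
```

>>> arm_command(commands=[{"tx": 0,"ty": 0,"tz": 0.006,"wx": 0,"wy": 0,"wz": 0,"fingers": 0},{"tx": 0,"ty": 0,"tz": 0.006,"wx": 0,"wy": 0,"wz": 0,"fingers": 0},{"tx": 0,"ty": 0,"tz": 0,"wx": 0,"wy": 0,"wz": 0,"fingers": 0}])

```text
time_s: 10.35
ee_pos: [0.562, 0.109, 0.1637]
orientation: [0.707, 0.707, 0.001, 0.001]
force: [-2.6, 0.2, 8.9]
finger_gap: 0.004
gripper_force: 4.3
```

>>> arm_command(commands=[{"tx": 0,"ty": 0,"tz": 0.006,"wx": 0,"wy": 0,"wz": 0,"fingers": 0},{"tx": 0,"ty": 0,"tz": 0.006,"wx": 0,"wy": 0,"wz": 0,"fingers": 0},{"tx": 0,"ty": 0,"tz": 0,"wx": 0,"wy": 0,"wz": 0,"fingers": 0}])

```text
time_s: 10.6
ee_pos: [0.562, 0.109, 0.1619]
orientation: [0.707, 0.707, 0.001, 0.0]
force: [-2.7, -1.2, 8.8]
finger_gap: 0.008
gripper_force: 4.4
```

>>> arm_command(commands=[{"tx": 0,"ty": 0,"tz": 0.005,"wx": 0,"wy": 0,"wz": 0,"fingers": 0},{"tx": 0,"ty": 0,"tz": 0,"wx": 0,"wy": 0,"wz": 0,"fingers": 0}])

```text
time_s: 10.77
ee_pos: [0.5621, 0.109, 0.1614]
orientation: [0.707, 0.707, 0.001, 0.001]
force: [-3.3, -0.8, 9.9]
finger_gap: 0.004
gripper_force: 5.1
```

>>> arm_command(commands=[{"tx": 0,"ty": 0,"tz": 0.004,"wx": 0,"wy": 0,"wz": 0,"fingers": 0},{"tx": 0,"ty": 0,"tz": 0,"wx": 0,"wy": 0,"wz": 0,"fingers": 0}])

```text
time_s: 10.93
ee_pos: [0.5622, 0.109, 0.1614]
orientation: [0.707, 0.707, 0.001, 0.001]
force: [-3.9, -0.9, 14.8]
finger_gap: 0.005
gripper_force: 6.4
```

Stop reached, force climbing. One more small step to about 17-18 N.

>>> arm_command(commands=[{"tx": 0,"ty": 0,"tz": 0.003,"wx": 0,"wy": 0,"wz": 0,"fingers": 0},{"tx": 0,"ty": 0,"tz": 0,"wx": 0,"wy": 0,"wz": 0,"fingers": 0},{"tx": 0,"ty": 0,"tz": 0,"wx": 0,"wy": 0,"wz": 0,"fingers": 0}])

```text
time_s: 11.18
ee_pos: [0.5623, 0.1091, 0.1614]
orientation: [0.707, 0.707, 0.001, 0.001]
force: [-5.1, -1.2, 14.6]
finger_gap: 0.004
gripper_force: 7.4
```

>>> arm_command(commands=[{"tx": 0,"ty": 0,"tz": 0,"wx": 0,"wy": 0,"wz": 0,"fingers": 0},{"tx": 0,"ty": 0,"tz": 0,"wx": 0,"wy": 0,"wz": 0,"fingers": 0},{"tx": 0,"ty": 0,"tz": 0,"wx": 0,"wy": 0,"wz": 0,"fingers": 0}])

```text
time_s: 11.43
ee_pos: [0.5623, 0.109, 0.1614]
orientation: [0.707, 0.707, 0.001, 0.001]
force: [-4.3, -0.4, 14.2]
finger_gap: 0.008
gripper_force: 7.4
```

>>> arm_command(commands=[{"tx": 0,"ty": 0,"tz": 0.004,"wx": 0,"wy": 0,"wz": 0,"fingers": 0},{"tx": 0,"ty": 0,"tz": 0,"wx": 0,"wy": 0,"wz": 0,"fingers": 0},{"tx": 0,"ty": 0,"tz": 0,"wx": 0,"wy": 0,"wz": 0,"fingers": 0},{"tx": 0,"ty": 0,"tz": 0,"wx": 0,"wy": 0,"wz": 0,"fingers": 0}])

```text
time_s: 11.77
ee_pos: [0.5624, 0.1091, 0.1614]
orientation: [0.707, 0.707, 0.001, 0.001]
force: [-6.1, -0.8, 17.5]
finger_gap: 0.005
gripper_force: 8.6
```

>>> arm_command(commands=[{"tx": 0,"ty": 0,"tz": 0,"wx": 0,"wy": 0,"wz": 0,"fingers": 0},{"tx": 0,"ty": 0,"tz": 0,"wx": 0,"wy": 0,"wz": 0,"fingers": 0},{"tx": 0,"ty": 0,"tz": 0,"wx": 0,"wy": 0,"wz": 0,"fingers": 0},{"tx": 0,"ty": 0,"tz": 0,"wx": 0,"wy": 0,"wz": 0,"fingers": 0},{"tx": 0,"ty": 0,"tz": 0,"wx": 0,"wy": 0,"wz": 0,"fingers": 0}])

```text
time_s: 12.18
ee_pos: [0.5624, 0.109, 0.1613]
orientation: [0.707, 0.707, 0.001, 0.001]
force: [-6.2, -0.3, 17.4]
finger_gap: 0.004
gripper_force: 8.6
```

>>> arm_command(commands=[{"tx": 0,"ty": 0,"tz": 0,"wx": 0,"wy": 0,"wz": 0,"fingers": 0},{"tx": 0,"ty": 0,"tz": 0,"wx": 0,"wy": 0,"wz": 0,"fingers": 0},{"tx": 0,"ty": 0,"tz": 0,"wx": 0,"wy": 0,"wz": 0,"fingers": 0},{"tx": 0,"ty": 0,"tz": 0,"wx": 0,"wy": 0,"wz": 0,"fingers": 0},{"tx": 0,"ty": 0,"tz": 0,"wx": 0,"wy": 0,"wz": 0,"fingers": 0}])

```text
time_s: 12.6
ee_pos: [0.5624, 0.1091, 0.1613]
orientation: [0.707, 0.707, 0.001, 0.001]
force: [-5.7, -1.7, 17.0]
finger_gap: 0.008
gripper_force: 8.6
```

Held at about 18 N for over 0.8 s. Let go straight up and check.

>>> arm_command(commands=[{"tx": 0,"ty": 0,"tz": 0,"wx": 0,"wy": 0,"wz": 0,"fingers": 0},{"tx": 0,"ty": 0,"tz": 0,"wx": 0,"wy": 0,"wz": 0,"fingers": 0},{"tx": 0,"ty": 0,"tz": -0.03,"wx": 0,"wy": 0,"wz": 0,"fingers": 0},{"tx": 0,"ty": 0,"tz": -0.1,"wx": 0,"wy": 0,"wz": 0,"fingers": 0},{"tx": 0,"ty": 0,"tz": -0.2,"wx": 0,"wy": 0,"wz": 0,"fingers": 0}])

```text
time_s: 13.02
ee_pos: [0.5584, 0.1084, 0.2032]
orientation: [0.707, 0.707, -0.003, -0.002]
force: [-0.7, 0.2, -0.0]
finger_gap: 0.007
gripper_force: 0.0
```

>>> arm_command(commands=[{"tx": 0,"ty": 0,"tz": -0.2,"wx": 0,"wy": 0,"wz": 0,"fingers": 0},{"tx": 0,"ty": -0.1,"tz": -0.2,"wx": 0,"wy": 0,"wz": 0,"fingers": 0},{"tx": 0,"ty": 0,"tz": 0,"wx": 0,"wy": 0,"wz": 0,"fingers": 0},{"tx": 0,"ty": 0,"tz": 0,"wx": 0,"wy": 0,"wz": 0,"fingers": 0}])

```text
time_s: 13.35
ee_pos: [0.5475, 0.1091, 0.2694]
orientation: [0.707, 0.707, 0.002, 0.001]
force: [-0.5, 0.4, 0.3]
finger_gap: 0.008
gripper_force: 0.0
```

```bash
python3 chk.py c5.png
```

```text
13.4 [0.5465431  0.10891622 0.26726571] [ 0.65837516 -0.08791924 -1.0634603 ] 0.003086320260571766
187 [0.5704 0.1055 0.1568] [0.5461 0.0885 0.1234] [0.5839 0.1488 0.1648] top z [0.1628 0.1636 0.1639]
```

View pics/c5.png

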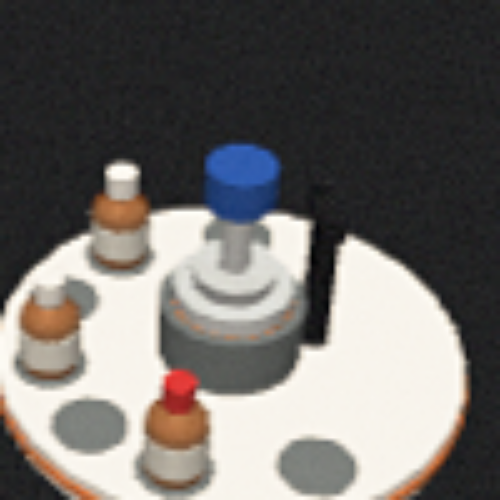

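The orange band is now only a trace at (235,330). The spindle is upright with its knob at (242,182), the bottles haven't moved, and the tool measured about 8 mm of travel. Handing in.

```bash
python3 -c "
from bench import ticket
print(ticket.job_done())"
```

```text
the job is handed in; nothing more can be done
None
```

The spindle stands upright in the hub, which I pressed about 8 mm to its stop and held there at about 18 N for roughly a second before letting go. The job is handed in, but the hand-in returned no verdict.

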